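# Dock the coffee tin and roll its label to the front

### The job

Push the coffee tin all the way back into its dock until it rests against both rear bars. Then, leaving it standing in the dock, roll its edge round with a fingertip until its white paper label faces straight out of the dock's open front, and let go with the tin still fully home. Go gently, never pressing the tin harder than about 15 N, do not tip it and leave the salt shaker, the spice jar and the mug alone.

Things in the scene. Friction and masses are not known exactly. Their poses are not given: they have to be found in the camera images.
- tin: Closed black coffee tin, loose in the dock, 142 mm high: body 99 mm across up to 130 mm, then an overhanging grey lid 102 mm across, 12 mm high, that sits 3 mm off-centre: its edge runs out of true as the tin turns (48 to 54 mm from the axis). Too wide to grip. 0.6 to 0.9 kg. Origin: centre of its underside, z up. Starts 22 to 35 mm short of home, label 69 to 180 degrees off the front, either way.
- label (a point): Middle of the pasted-on plain white paper label, the only one on the tin: on the tin's own -x side, 63 mm wide, from 28 to 104 mm above its underside, with a dark coffee bean between two thin dark lines. The point lies on the tin's side 50 mm from its axis, at (-50, 0, 65) mm in the tin's frame. The tin's own printing does not matter.
- dock: Fixed dock: beech board 200 x 136 mm, top at z = 8 mm, from x = -148 to +52 mm; 16 mm high side rails 106 mm apart; four upright steel bars, 12 mm thick, 132 mm high: two rear bars at x = 36, y = +-43 mm (thin cross bar behind, to x = 68) and two side bars at x = 0, y = +-56.5. Origin on the worktop under the axis of a tin fully home against both rear bars. -x points out of the open front, z up.
- home (a point): Board top under the axis of a fully home tin. Board and bars are slippery (friction 0.16, 0.11), fingers on the tin less so (0.4 or more): a fingertip pressed with 6 to 10 N on the front of the lid edge (z = 138 to 150 mm) and led round the tin's axis, up to 35 degrees either side of the front, turns the tin while the bars hold it home. All is rigid: keep the force, not the radius.
- salt_shaker: Salt shaker, 44 mm across, 90 mm high, standing to the left of the dock (its centre 125 to 150 mm from the dock's midline). Origin at the centre of its underside. Leave alone.
- spice_jar: Spice jar with a red lid, 45 mm across, 106 mm high, standing to the right of the dock (its centre 125 to 150 mm from the dock's midline). Origin at the centre of its underside. Leave alone.
- mug: White mug with dots, 78 mm across, 114 mm with the handle, 93 mm high, standing further to the left. Origin at the centre of its underside. Leave alone.
Things that resemble listed ones, but are neither listed nor needed, are in the scene too. Leave any yellow look-alike of the tin alone.

How it is judged:
On the way, in this order (a step that is already met when the one before it is completed fails the run):
1. the tin stands fully home, within 2.5 mm (horizontal distance between tin and dock below 0.0025 m and angle between tin's own z axis and vertical below 0.05 rad), for 0.2 s.
2. still home, its label faces straight out of the front of the dock (all of step 1 and y of label in the frame of dock between -0.008 and 0.008 m and x of label in the frame of dock below -0.03 m), for 0.2 s.
At the end, for the whole second after the job is handed in: The tin stands upright (within 3 degrees) and at rest fully home in the dock (axis within 2.5 mm of the dock's origin), the middle of its label within 8 mm of the dock's midline (about 9 degrees) on the open front side (all of step 2 and linear speed of tin below 0.01 m/s and angular speed of tin below 0.05 rad/s); the robot touches nothing.
It fails at once if the robot presses the tin with more than 18 N (contact force between any of the arm, the fingers and tin above 18 N).
It fails at once if the tin is tipped by more than 8 degrees (angle between tin's own z axis and vertical above 0.14 rad).
It fails at once if the salt shaker is knocked over or moved by more than 2 cm (distance of salt_shaker from where it was at the start of the episode above 0.02 m or angle between salt_shaker's own z axis and vertical above 0.2 rad).
It fails at once if the spice jar is knocked over or moved by more than 2 cm (distance of spice_jar from where it was at the start of the episode above 0.02 m or angle between spice_jar's own z axis and vertical above 0.2 rad).
It fails at once if the mug is knocked over or moved by more than 2 cm (distance of mug from where it was at the start of the episode above 0.02 m or angle between mug's own z axis and vertical above 0.2 rad).
It also fails if it takes over 72 s, if anything falls off the work surface, if the arm or the gripper's body presses on something with over 40 N, if the wrist force passes 120 N, or if a joint passes its speed limit or range.

### The arm

A 6-joint arm with a two-finger parallel gripper is mounted at the origin on a cart in front of the work surface, level with it; the furniture and walls round the work are solid. World frame = base frame: x ahead of the robot, y to its left, z up, the work surface at z = 0. Lengths are in m, angles in rad, forces in N, time in s.
With the tool pointing down it reaches from about 0.35 to 0.775 m from the base axis. Payload 7.3 kg.
Tool frame: the origin (TCP) lies at the centre of the arm's flange, where the gripper is bolted on; the fingertips stand 178 mm ahead of it and the grasp point (between the pads) lies 159 mm ahead of it; z points along the fingers, y is the line along which they close (so a half turn about z gives the same grasp; the last joint's range is limited). The gripper opens to 92 mm and grips with 3 to 60 N. Pads are 19 mm wide; open, the fingers measure 130 mm over their backs; the gripper's body (75 mm by 190 mm) begins 47 mm behind the grasp point.
Start: joints at [-1.3, 0.342, 1.524, -0, 1.275, -0.146], TCP at [0.213, -0.48, 0.405] pointing down, gripper open.
Joint ranges: [-2.53, 2.53], [-0.77, 2.02], [0.04, 2.7], [-1, 4.14], [0.28, 2.66], [-3.11, 3.11]. Speed limits (rad/s): [2.57, 2.57, 3.14, 3.14, 3.14, 3.14].

### API

Orientations are given as [roll, pitch, yaw] about the fixed x, y, z axes, in that order (R = Rz(yaw) Ry(pitch) Rx(roll)).
In Python, from cell import robot gives the robot as it stands.
- The arm moves only by the shell command python3 -m pendant [OPENING] [FORCE], which reads ROWS from standard input. ROWS is one flat JSON list of numbers that holds 1 to 8 rows one after another, with no inner brackets; each row has 6 numbers: dx, dy, dz in m, then a rotation vector rx, ry, rz in rad; each row shifts and turns the commanded pose from where the row before left it, along the tool's axes as they then stand; what a row does not reach is not made up. A row lasts 1/12 s, in which the tool goes at most 0.0417 m and 0.125 rad, less where a joint would pass 70% of its speed; a pose out of reach is approached as far as the arm can. OPENING is the finger opening in m, set as the command begins (- or left out keeps the last). The fingers move at their own pace and stop on an object; FORCE is the grip in N (left out, the last holds). Time passes only in rows, so rows that do not move let the fingers close. It prints the time, the measured TCP pose, the force, the opening and the grip force at its end. Input that does not fit is refused with a message, and nothing moves.
- robot.observe(): the state, without advancing time (a new reading comes with each control period).
- robot.read_camera(name): name is "scene" or "top"; returns a dict with "image" (480x640x3 uint8, red, green, blue), "fx", "fy", "cx", "cy" (pixels), "pose" (4x4, takes a point from camera to world coordinates). Camera axes: x right, y down, z forward; pixel columns grow to the right and rows downward; lengths in m; the calibration is good to about 2 mm. A picture is of the moment at which its call begins. There is no depth.
- robot.hand_in(): hands the job in; it is judged then, once.
The state is a dict: "time": time; "qpos": joint angles; "qvel": joint speeds; "joint_efforts": joint torques, N m; "tool_pos": TCP position; "tool_rot": TCP orientation; "contact_force": force on the tool from outside, world axes, zero at the start; "torque": the same for the moment, N m; "opening": finger opening in m; "grip_force": force on a finger pad.
Only numpy, scipy, OpenCV 4.12 (cv2) and the standard library are available. Lean on these libraries where they do the work, as an engineer would, in place of code of your own. Each camera call takes 0.05 s, during which the arm holds its last target. There are 200 camera calls.

## Working session

There is one attempt and no reset: what is moved stays moved. The work goes in short steps, Python scripts to look and compute and a shell command to move; the robot and the scene stay as the last step left them, time stands still between calls to the robot, and variables do not carry over. Pictures are saved under pics/ and viewed, at most 10 in all, crops included, and the job is handed in when it is done.

```bash
ls; mkdir -p pics; python3 - <<'E'
from cell import robot
import cv2,numpy as np
for n in("scene","top"):
    c=robot.read_camera(n);np.savez(f"/tmp/{n}",**c);cv2.imwrite(f"pics/{n}0.png",c["image"][:,:,::-1]);print(n,c["fx"],c["cx"],c["cy"],np.round(c["pose"],3).tolist())
s=robot.observe();print(s)
E
```

```text
pics
scene 514.8507928459707 319.7054264812825 233.6512881885686 [[0.814, 0.441, -0.377, 0.968], [0.581, -0.614, 0.534, -0.62], [0.004, -0.654, -0.756, 0.899], [0.0, 0.0, 0.0, 1.0]]
top 613.2335754600189 322.56790744181166 249.08732262014675 [[0.047, -0.792, 0.609, -0.225], [-0.999, -0.038, 0.028, -0.08], [0.001, -0.609, -0.793, 1.053], [0.0, 0.0, 0.0, 1.0]]
{'time': 0.1, 'qpos': array([-1.30000302e+00,  3.42652713e-01,  1.52490078e+00, -4.16263684e-06,
        1.27536934e+00, -1.45993398e-01]), 'qvel': array([ 0.0006951 , -0.00142751, -0.00237771,  0.00078355, -0.00247825,
       -0.0017171 ]), 'joint_efforts': array([ 2.36901156e-03, -4.32004023e+01, -2.44696158e+01,  7.20771868e-02,
        5.26158046e-02, -3.60297042e-05]), 'tool_pos': array([ 0.21252606, -0.47993985,  0.40412169]), 'tool_rot': array([-3.14027604e+00, -1.89570332e-04,  4.16787797e-01]), 'contact_force': array([-0.1897318 ,  1.04382912, -0.23998473]), 'torque': array([ 0.028102  , -0.05559657, -0.00995094]), 'grip_force': 0.0, 'opening': 0.09187771940568239}
```

View pics/scene0.png

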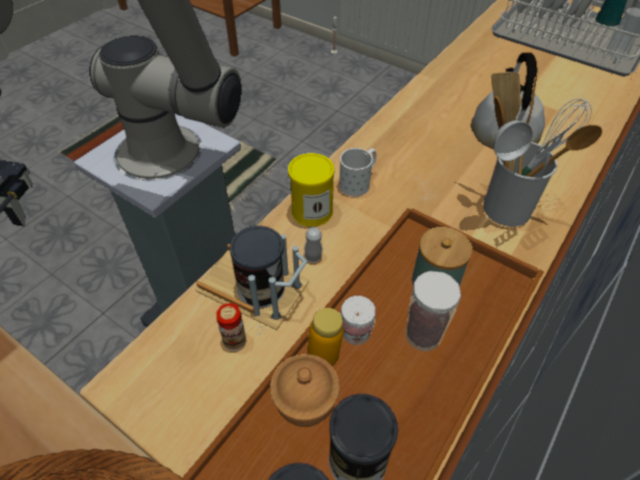

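View pics/top0.png

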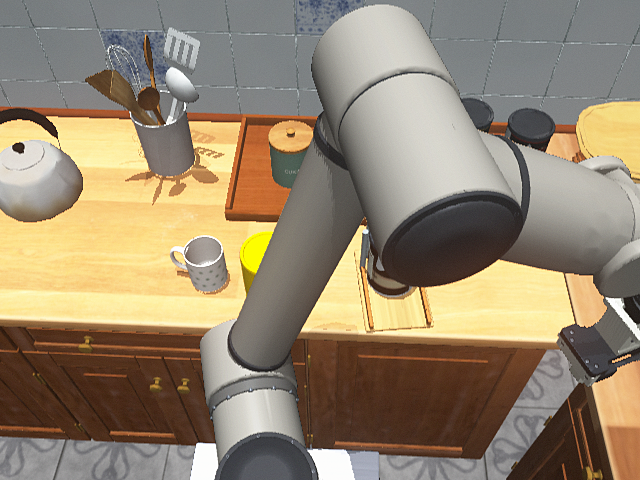

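```bash
python3 - <<'E'
import cv2,numpy as np
a=cv2.imread("pics/scene0.png")[215:345,185:325];b=cv2.imread("pics/top0.png")[220:340,340:450]
a=cv2.resize(a,None,fx=4.2,fy=4.2,interpolation=2);cv2.imwrite("pics/c0.png",a)
b=cv2.resize(b,None,fx=5,fy=5,interpolation=2);cv2.imwrite("pics/c1.png",b)
E
```

```text
(no output)
```

View pics/c0.png

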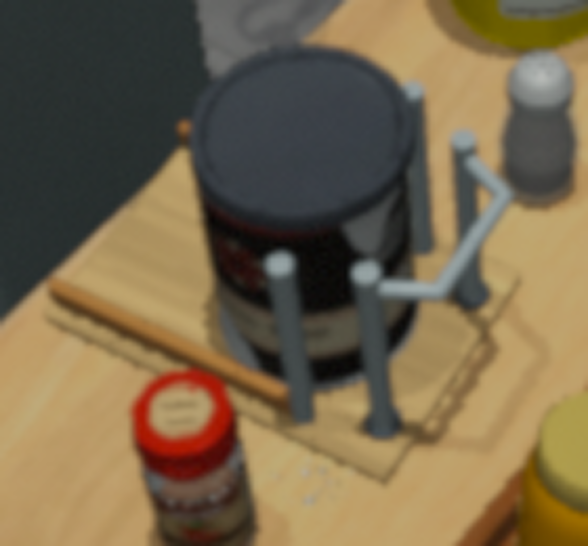

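View pics/c1.png

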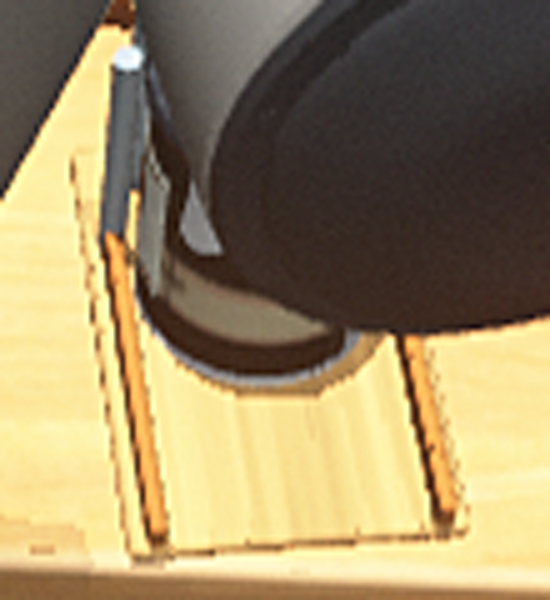

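```bash
cat > h.py <<'E'
import cv2,numpy as np
from scipy.optimize import least_squares
from cell import robot
def load(n):return dict(np.load(f"/tmp/{n}.npz"))
def proj(c,P):
    T=np.linalg.inv(c["pose"]);p=np.atleast_2d(P)@T[:3,:3].T+T[:3,3]
    return np.c_[c["fx"]*p[:,0]/p[:,2]+c["cx"],c["fy"]*p[:,1]/p[:,2]+c["cy"]]
def ray(c,uv,z):
    uv=np.atleast_2d(uv);d=np.c_[(uv[:,0]-c["cx"])/c["fx"],(uv[:,1]-c["cy"])/c["fy"],np.ones(len(uv))]@c["pose"][:3,:3].T
    o=c["pose"][:3,3];return o+d*((z-o[2])/d[:,2])[:,None]
def d2w(q,P):
    c,s=np.cos(q[2]),np.sin(q[2]);P=np.atleast_2d(P)
    return np.c_[q[0]+c*P[:,0]-s*P[:,1],q[1]+s*P[:,0]+c*P[:,1],P[:,2]]
E
python3 - <<'E'
from h import *
S,T=load("scene"),load("top")
cs=lambda u,v:(u/4.2+185,v/4.2+215); ct=lambda u,v:(u/5+340,v/5+220)
for h in(.132,.140):
    A=[[0,-.0565,h],[.036,-.043,h],[.036,.043,h],[0,.0565,h],[.052,-.068,.004],[.052,.068,.006],[-.148,-.068,.008]]
    a=[cs(280,262),cs(367,272),cs(463,142),cs(413,92),cs(388,480),cs(519,278),cs(50,308)]
    B=[[0,.0565,h],[-.148,.068,.008],[-.148,-.068,.008],[.052,.068,.008]]
    b=[ct(127,57),ct(133,555),ct(465,530),ct(72,152)]
    f=lambda q:np.r_[proj(S,d2w(q,A))-a,proj(T,d2w(q,B))-b].ravel()
    r=least_squares(f,[.5,-.2,0]);print(h,r.x,r.cost);print(r.fun.reshape(-1,2).round(1).tolist())
    # tin lid in scene: ellipse extremes approx, z=0.150
uv=[cs(190,130),cs(416,130),cs(304,47),cs(304,222)]
print(ray(S,uv,.150)); print(ray(S,uv,.15).mean(0))
# spice, salt tops
print(ray(S,[cs(183,405)],.106),ray(S,[cs(541,72)],.09))
E
```

```text
0.132 [ 0.53787397 -0.18274489  0.13208445] 13.063588720922786
[[-0.5, 0.4], [-0.6, 0.3], [-0.1, -0.9], [-0.7, -0.4], [-1.0, 0.9], [0.9, -1.1], [-2.8, 1.3], [-0.9, -0.6], [-1.8, -1.0], [0.6, -1.1], [-1.4, -1.4]]
0.14 [ 0.53901276 -0.18421802  0.12889245] 30.815711236639622
[[-1.1, -1.4], [-1.0, -1.5], [-0.2, -2.8], [-0.8, -2.4], [-1.1, 1.7], [0.9, -0.3], [-2.8, 1.8], [0.1, -3.7], [-1.3, -1.5], [1.1, -1.5], [-0.7, -1.9]]
[[ 0.47519744 -0.21434645  0.15      ]
 [ 0.55743825 -0.15526891  0.15      ]
 [ 0.48454052 -0.14628803  0.15      ]
 [ 0.54992744 -0.22416501  0.15      ]]
[ 0.51677591 -0.1850171   0.15      ]
[[ 0.54651231 -0.3063872   0.106     ]] [[ 0.55189171 -0.05251325  0.09      ]]
```

```bash
echo '[0.0256, -0.01435, 0, 0, 0, 0, 0.0256, -0.01435, 0, 0, 0, 0, 0.0256, -0.01435, 0, 0, 0, 0, 0.0256, -0.01435, 0, 0, 0, 0, 0.0256, -0.01435, 0, 0, 0, 0, 0.0256, -0.01435, 0, 0, 0, 0, 0.0256, -0.01435, 0, 0, 0, 0, 0.0256, -0.01435, 0, 0, 0, 0]' | python3 -m pendant 0 30
python3 -c "
from h import *
c=robot.read_camera('top');np.savez('/tmp/top1',**c);cv2.imwrite('pics/t1.png',c['image'][:,:,::-1])"
echo '[0.0256, -0.01435, 0, 0, 0, 0, 0.0256, -0.01435, 0, 0, 0, 0, 0.0256, -0.01435, 0, 0, 0, 0, 0.0256, -0.01435, 0, 0, 0, 0, 0, 0, 0, 0, 0, 0.095, 0, 0, 0, 0, 0, 0.095, 0, 0, 0, 0, 0, 0.095, 0, 0, 0, 0, 0, 0]' | python3 -m pendant
python3 - <<'E'
from h import *
c=robot.read_camera('top');d=robot.read_camera('scene')
t=lambda i:cv2.resize(i[190:350,300:460,::-1],(400,400),interpolation=2)
t1=dict(np.load('/tmp/top1.npz'))['image']
s=cv2.resize(d['image'][190:350,180:340,::-1],(400,400),interpolation=2)
cv2.imwrite('pics/v1.png',np.hstack([t(c['image']),s]));np.savez('/tmp/top2',**c);np.savez('/tmp/scene2',**d)
E
```

```text
time: 0.77
tool_pos: [0.3539, -0.2908, 0.4045]
tool_rot: [-3.141, 0.0, 0.417]
contact_force: [1.2, -0.2, 0.7]
opening: 0.0431
grip_force: 0.0
time: 1.48
tool_pos: [0.4238, -0.1981, 0.4044]
tool_rot: [-3.141, 0.001, 0.129]
contact_force: [-0.4, -0.3, -0.9]
opening: 0.0001
grip_force: 0.0
```

View pics/v1.png

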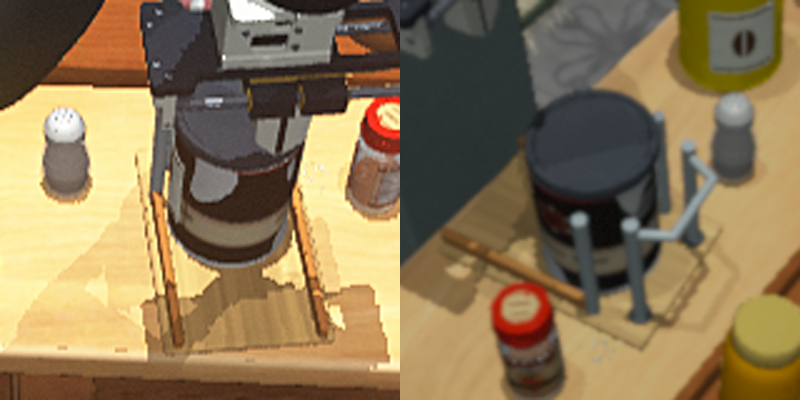

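```bash
python3 - <<'E'
from h import *
t=load('top2')['image'];cv2.imwrite('pics/v2.png',cv2.resize(t[225:305,355:430,::-1],None,fx=7.5,fy=7.5,interpolation=cv2.INTER_CUBIC))
E
```

```text
(no output)
```

View pics/v2.png

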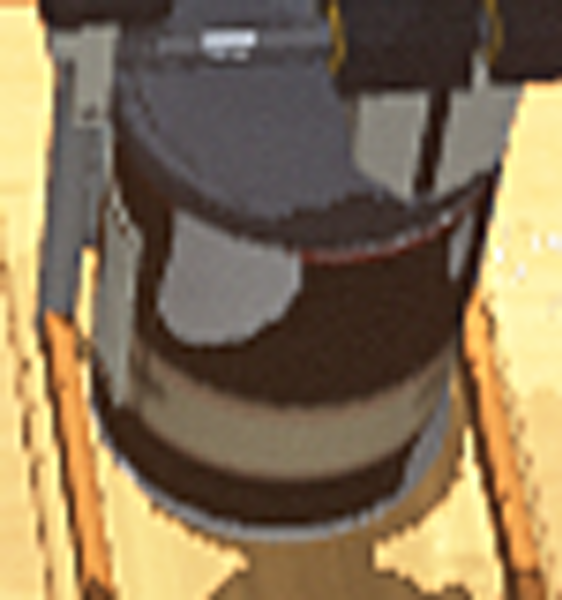

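```bash
cat >> h.py <<'E'
def cyl(c,uv,ctr,r=.05):
    d=c["pose"][:3,:3]@np.array([(uv[0]-c["cx"])/c["fx"],(uv[1]-c["cy"])/c["fy"],1]);o=c["pose"][:3,3]
    a=d[:2]@d[:2];w=o[:2]-ctr;b=2*w@d[:2];k=b*b-4*a*(w@w-r*r)
    if k<0:return None
    p=o+d*(-b-k**.5)/2/a;q=p[:2]-ctr;return p.round(3),np.degrees(np.arctan2(q[1],q[0])).round(1)
E
echo '[0, 0, 0.0215, 0, 0, 0, 0, 0, 0.0215, 0, 0, 0, 0, 0, 0.0215, 0, 0, 0, 0, 0, 0.0205, 0, 0, 0, 0.01, 0, 0, 0, 0, 0, 0, 0, 0, 0, 0, 0]' | python3 -m pendant
python3 - <<'E'
from h import *
t=load('top2');q=(.538,-.183,.132)
for x in(-.019,-.025,-.03):
    ctr=d2w(q,[x,0,0])[0,:2]
    print(ctr,[cyl(t,(u/7.5+355,v/7.5+225),ctr) for u,v in((143,230),(133,320),(125,405),(97,330))])
E
```

```text
time: 2.08
tool_pos: [0.4348, -0.1971, 0.3196]
tool_rot: [-3.141, 0.0, 0.133]
contact_force: [0.5, 0.2, -0.2]
opening: 0.0004
grip_force: 0.0
[ 0.51916529 -0.18550072] [(array([ 0.488, -0.146,  0.11 ]), np.float64(128.7)), (array([ 0.488, -0.147,  0.07 ]), np.float64(128.8)), (array([ 0.487, -0.147,  0.032]), np.float64(129.5)), (array([ 0.502, -0.139,  0.045]), np.float64(110.0))]
[ 0.51321748 -0.18629043] [(array([ 0.483, -0.146,  0.115]), np.float64(126.5)), (array([ 0.483, -0.146,  0.076]), np.float64(126.5)), (array([ 0.483, -0.146,  0.038]), np.float64(127.2)), (array([ 0.499, -0.138,  0.049]), np.float64(106.2))]
[ 0.50826098 -0.18694851] [(array([ 0.48 , -0.146,  0.12 ]), np.float64(124.5)), (array([ 0.48 , -0.146,  0.081]), np.float64(124.6)), (array([ 0.479, -0.146,  0.043]), np.float64(125.3)), (array([ 0.497, -0.138,  0.052]), np.float64(102.5))]
```

```bash
echo '[0.0025, 0, 0, 0, 0, 0, 0.0025, 0, 0, 0, 0, 0, 0.0025, 0, 0, 0, 0, 0, 0.0025, 0, 0, 0, 0, 0, 0.0025, 0, 0, 0, 0, 0, 0.002, 0, 0, 0, 0, 0, 0.002, 0, 0, 0, 0, 0, 0.002, 0, 0, 0, 0, 0]' | python3 -m pendant
echo '[0.002, 0, 0, 0, 0, 0, 0.002, 0, 0, 0, 0, 0, 0.002, 0, 0, 0, 0, 0, 0.002, 0, 0, 0, 0, 0, 0.002, 0, 0, 0, 0, 0, 0.002, 0, 0, 0, 0, 0, 0.001, 0, 0, 0, 0, 0, 0.001, 0, 0, 0, 0, 0]' | python3 -m pendant
```

```text
time: 2.75
tool_pos: [0.4522, -0.1944, 0.3198]
tool_rot: [3.142, -0.0, 0.132]
contact_force: [-0.2, -0.5, -1.3]
opening: 0.0006
grip_force: 0.0
time: 3.42
tool_pos: [0.466, -0.1926, 0.3197]
tool_rot: [3.142, 0.0, 0.132]
contact_force: [-2.9, -0.3, 0.6]
opening: 0.0007
grip_force: 1.5
```

```bash
echo '[0.001, 0, 0, 0, 0, 0, 0.001, 0, 0, 0, 0, 0, 0.001, 0, 0, 0, 0, 0, 0.001, 0, 0, 0, 0, 0, 0.001, 0, 0, 0, 0, 0, 0.001, 0, 0, 0, 0, 0, 0.0005, 0, 0, 0, 0, 0, 0.0005, 0, 0, 0, 0, 0]' | python3 -m pendant
```

```text
time: 4.08
tool_pos: [0.4729, -0.1917, 0.3197]
tool_rot: [3.142, 0.0, 0.132]
contact_force: [-3.0, -0.5, 1.5]
opening: 0.0004
grip_force: 1.4
```

```bash
echo '[0.0005, 0, 0, 0, 0, 0, 0.0005, 0, 0, 0, 0, 0, 0.0005, 0, 0, 0, 0, 0]' | python3 -m pendant
```

```text
time: 4.33
tool_pos: [0.4743, -0.1916, 0.3197]
tool_rot: [3.141, 0.0, 0.132]
contact_force: [-3.2, 0.1, 1.1]
opening: 0.0005
grip_force: 1.4
```

```bash
echo '[0.0005, 0, 0, 0, 0, 0, 0.0005, 0, 0, 0, 0, 0]' | python3 -m pendant
```

```text
time: 4.5
tool_pos: [0.4753, -0.1914, 0.3197]
tool_rot: [3.141, -0.0, 0.132]
contact_force: [-3.3, -0.2, 1.0]
opening: 0.0004
grip_force: 1.4
```

```bash
echo '[0.0005, 0, 0, 0, 0, 0, 0.0005, 0, 0, 0, 0, 0]' | python3 -m pendant
```

```text
time: 4.67
tool_pos: [0.4763, -0.1913, 0.3197]
tool_rot: [3.142, -0.0, 0.132]
contact_force: [-2.9, -0.5, 0.8]
opening: 0.0002
grip_force: 1.4
```

```bash
echo '[0.0005, 0, 0, 0, 0, 0, 0.0005, 0, 0, 0, 0, 0]' | python3 -m pendant
```

```text
time: 4.83
tool_pos: [0.4773, -0.1911, 0.3197]
tool_rot: [3.142, -0.0, 0.132]
contact_force: [-2.9, 0.1, 1.5]
opening: 0.0004
grip_force: 1.4
```

```bash
echo '[0.0005, 0, 0, 0, 0, 0, 0.0005, 0, 0, 0, 0, 0]' | python3 -m pendant
```

```text
time: 5.0
tool_pos: [0.4783, -0.191, 0.3197]
tool_rot: [3.141, -0.0, 0.132]
contact_force: [-3.7, 0.1, 1.0]
opening: 0.0001
grip_force: 1.4
```

```bash
echo '[0.0005, 0, 0, 0, 0, 0, 0.0005, 0, 0, 0, 0, 0]' | python3 -m pendant
```

```text
time: 5.17
tool_pos: [0.4791, -0.1908, 0.3197]
tool_rot: [-3.141, 0.001, 0.132]
contact_force: [-6.4, -0.0, 3.3]
opening: 0.0005
grip_force: 2.8
```

```bash
echo '[0.0005, 0, 0, 0, 0, 0, 0.0005, 0, 0, 0, 0, 0]' | python3 -m pendant
```

```text
time: 5.33
tool_pos: [0.4796, -0.1905, 0.3196]
tool_rot: [-3.14, 0.002, 0.132]
contact_force: [-8.8, 1.4, 5.9]
opening: 0.0002
grip_force: 4.1
```

```bash
echo '[0.0005, 0, 0, 0, 0, 0, 0, 0, 0, 0, 0, 0]' | python3 -m pendant
```

```text
time: 5.5
tool_pos: [0.4799, -0.1904, 0.3196]
tool_rot: [-3.14, 0.003, 0.132]
contact_force: [-9.3, 0.9, 7.2]
opening: 0.0004
grip_force: 4.5
```

```bash
echo '[0, 0, -0.0005, 0, 0, 0, 0, 0, 0, 0, 0, 0]' | python3 -m pendant
```

```text
time: 5.67
tool_pos: [0.4799, -0.1904, 0.3197]
tool_rot: [-3.14, 0.003, 0.132]
contact_force: [-7.7, 0.8, 2.3]
opening: 0.0005
grip_force: 3.9
```

```bash
echo '[0.0003, 0.0012, -0.0001, 0, 0, -0.02, 0.0001, 0.0018, 0, 0, 0, -0.03, 0.0001, 0.0018, 0, 0, 0, -0.03, 0.0001, 0.0018, 0, 0, 0, -0.03]' | python3 -m pendant; python3 -c "
from cell import robot;print(robot.observe()['torque'])"
```

```text
time: 6.0
tool_pos: [0.4809, -0.1962, 0.3196]
tool_rot: [-3.137, 0.006, 0.244]
contact_force: [-12.6, 4.1, 4.2]
opening: 0.0004
grip_force: 5.3
[0.65410703 2.05309426 0.06457541]
```

```bash
echo '[-0.0006, 0, -0.0003, 0, 0, 0, 0, 0, 0, 0, 0, 0]' | python3 -m pendant; python3 - <<'E'
from h import *
s=robot.observe();print(s['torque'])
c=robot.read_camera('top');np.savez('/tmp/top3',**c);b=robot.read_camera('scene')
f=lambda i:cv2.resize(i[:,:,::-1],(400,400),interpolation=2)
cv2.imwrite('pics/v3.png',np.hstack([f(c['image'][220:310,345:435]),f(b['image'][205:315,205:315])]))
E
```

```text
time: 6.17
tool_pos: [0.4807, -0.1966, 0.3197]
tool_rot: [-3.138, 0.004, 0.242]
contact_force: [-8.9, 1.3, 1.9]
opening: -0.0001
grip_force: 3.8
[0.48349309 1.49400599 0.12002425]
```

View pics/v3.png

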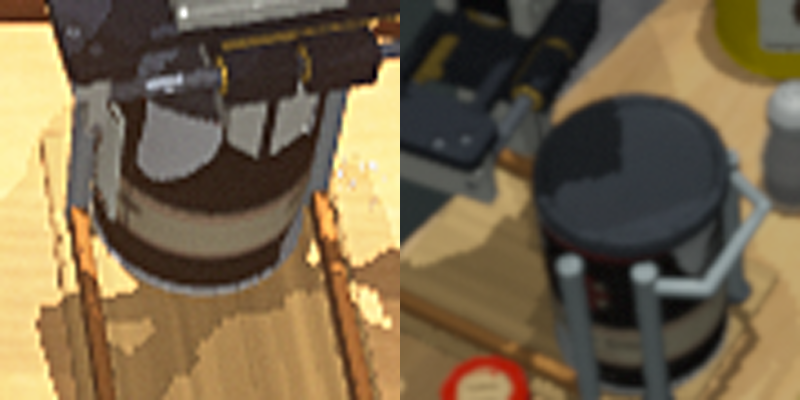

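```bash
python3 - <<'E'
from h import *
t=load('top3');ctr=np.array([.538,-.183])
for u,v in((120,150),(116,185),(113,218)):print(cyl(t,(u/4.444+345,v/4.444+220),ctr))
E
```

```text
(array([ 0.507, -0.144,  0.09 ]), np.float64(128.4))
(array([ 0.507, -0.144,  0.064]), np.float64(128.2))
(array([ 0.507, -0.144,  0.039]), np.float64(128.6))
```

```bash
cat > f.py <<'E'
from h import *
s=robot.observe();y=s['tool_rot'][2];F=s['contact_force'];p=s['tool_pos'][:2]-[.538,-.183]
print("Fn %.1f Ft %.1f Fz %.1f |F| %.1f  R %.4f th %.3f yaw-off %.3f t %.1f"%(-(F[0]*np.cos(y)+F[1]*np.sin(y)),F[0]*np.sin(y)-F[1]*np.cos(y),F[2],np.linalg.norm(F),np.hypot(*p),(np.arctan2(-p[1],-p[0])-.132),y-.132,s['time']))
E
echo '[0.0001, 0.0018, 0, 0, 0, -0.03, 0, 0.0018, 0, 0, 0, -0.03, 0, 0.0018, 0, 0, 0, -0.03]' | python3 -m pendant >/dev/null; python3 f.py
```

```text
Fn 5.4 Ft -4.4 Fz 0.3 |F| 7.0  R 0.0587 th 0.193 yaw-off 0.202 t 6.5
```

```bash
echo '[0.0006, 0.0006, 0, 0, 0, -0.01, 0.0002, 0.0018, 0, 0, 0, -0.03, 0.0002, 0.0018, 0, 0, 0, -0.03, 0.0002, 0.0018, 0, 0, 0, -0.03]' | python3 -m pendant >/dev/null; python3 f.py; python3 - <<'E'
from h import *
c=robot.read_camera('top');np.savez('/tmp/top4',**c)
I=c['image'].astype(int)
for v in(256,264):print(v,[tuple(I[v,u]) for u in range(364,384)])
E
```

```text
Fn 10.5 Ft -7.2 Fz 3.3 |F| 13.2  R 0.0581 th 0.293 yaw-off 0.302 t 6.8
256 [(np.int64(109), np.int64(106), np.int64(109)), (np.int64(108), np.int64(106), np.int64(101)), (np.int64(86), np.int64(69), np.int64(55)), (np.int64(62), np.int64(38), np.int64(24)), (np.int64(120), np.int64(109), np.int64(96)), (np.int64(130), np.int64(125), np.int64(114)), (np.int64(132), np.int64(126), np.int64(116)), (np.int64(133), np.int64(129), np.int64(114)), (np.int64(136), np.int64(132), np.int64(119)), (np.int64(138), np.int64(134), np.int64(122)), (np.int64(143), np.int64(142), np.int64(131)), (np.int64(79), np.int64(69), np.int64(59)), (np.int64(51), np.int64(33), np.int64(19)), (np.int64(57), np.int64(34), np.int64(23)), (np.int64(50), np.int64(31), np.int64(18)), (np.int64(105), np.int64(95), np.int64(94)), (np.int64(132), np.int64(128), np.int64(128)), (np.int64(131), np.int64(126), np.int64(122)), (np.int64(125), np.int64(123), np.int64(120)), (np.int64(126), np.int64(122), np.int64(120))]
264 [(np.int64(105), np.int64(101), np.int64(99)), (np.int64(114), np.int64(108), np.int64(105)), (np.int64(73), np.int64(54), np.int64(45)), (np.int64(105), np.int64(96), np.int64(81)), (np.int64(124), np.int64(112), np.int64(100)), (np.int64(130), np.int64(124), np.int64(114)), (np.int64(139), np.int64(135), np.int64(120)), (np.int64(138), np.int64(133), np.int64(120)), (np.int64(137), np.int64(134), np.int64(120)), (np.int64(141), np.int64(137), np.int64(128)), (np.int64(132), np.int64(126), np.int64(113)), (np.int64(122), np.int64(100), np.int64(76)), (np.int64(119), np.int64(92), np.int64(71)), (np.int64(87), np.int64(67), np.int64(49)), (np.int64(103), np.int64(84), np.int64(64)), (np.int64(74), np.int64(55), np.int64(42)), (np.int64(56), np.int64(38), np.int64(27)), (np.int64(55), np.int64(37), np.int64(25)), (np.int64(54), np.int64(33), np.int64(23)), (np.int64(54), np.int64(38), np.int64(27))]
```

```bash
cat >> f.py <<'E'
import sys
def edges():
    c=robot.read_camera('top');ctr=np.array([.538,-.183]);o=[]
    for v in(252,256,260,264):
        g=c['image'][v,355:430].astype(int).mean(1)
        e=[(355+i+(g[i]-90)/(g[i]-g[i+1])+.0) for i in range(74) if g[i]>=90>g[i+1]]
        o.append([(round(x,1),float(r[1]),float(r[0][2])) for x in e if (r:=cyl(c,(x,v),ctr))])
    return o
if len(sys.argv)>1:
    for r in edges():print(r)
E
echo '[-0.0003, 0.0018, -0.0002, 0, 0, -0.03, 0, 0.0018, 0, 0, 0, -0.03, 0, 0.0018, 0, 0, 0, -0.03, 0, 0.0018, 0, 0, 0, -0.03]' | python3 -m pendant >/dev/null; python3 f.py 1
```

```text
Fn 7.7 Ft -4.8 Fz -0.2 |F| 9.0  R 0.0583 th 0.423 yaw-off 0.422 t 7.2
[(np.float64(365.5), 89.2, 0.054), (np.float64(376.0), 139.5, 0.106), (np.float64(378.4), 145.7, 0.11), (np.float64(401.5), -162.6, 0.121)]
[(np.float64(365.7), 98.8, 0.051), (np.float64(377.6), 145.0, 0.097), (np.float64(398.9), -167.2, 0.11)]
[(np.float64(365.8), 102.9, 0.042), (np.float64(377.3), 145.3, 0.084), (np.float64(394.4), -175.8, 0.098)]
[(np.float64(377.4), 146.8, 0.072), (np.float64(411.8), -119.2, 0.053)]
```

```bash
echo '[0.0003, 0.0018, 0, 0, 0, -0.03, 0.0001, 0.0018, 0, 0, 0, -0.03, 0.0001, 0.0018, 0, 0, 0, -0.03, 0.0001, 0.0018, 0, 0, 0, -0.03, 0.0001, 0.0018, 0, 0, 0, -0.03, 0.0001, 0.0018, 0, 0, 0, -0.03]' | python3 -m pendant >/dev/null; python3 f.py 1
```

```text
Fn 10.3 Ft -7.1 Fz 1.6 |F| 12.6  R 0.0581 th 0.611 yaw-off 0.602 t 7.8
[(np.float64(366.3), 100.5, 0.067), (np.float64(376.9), 142.0, 0.108), (np.float64(380.9), 151.8, 0.114), (np.float64(396.7), -173.6, 0.123), (np.float64(405.3), -152.8, 0.118)]
[(np.float64(366.1), 102.0, 0.055), (np.float64(382.3), 156.3, 0.104), (np.float64(401.0), -162.1, 0.109)]
[(np.float64(365.9), 103.5, 0.043), (np.float64(367.5), 113.5, 0.054), (np.float64(381.6), 155.8, 0.091), (np.float64(398.4), -166.6, 0.097)]
[(np.float64(381.3), 156.3, 0.078), (np.float64(412.2), -116.3, 0.05)]
```

```bash
echo '[-0.001, 0, 0, 0, 0, 0, -0.004, 0, 0, 0, 0, 0, -0.008, 0, 0, 0, 0, 0, -0.008, 0, 0, 0, 0, 0, 0.0006, -0.0093, 0, 0, 0, 0.12, 0.0006, -0.0093, 0, 0, 0, 0.12, 0.0006, -0.0093, 0, 0, 0, 0.12, 0.0006, -0.0093, 0, 0, 0, 0.12]' | python3 -m pendant >/dev/null
python3 f.py 1
echo '[0.0006, -0.0093, 0, 0, 0, 0.12, 0.0006, -0.0093, 0, 0, 0, 0.12, 0.0006, -0.0093, 0, 0, 0, 0.12, 0.0006, -0.0093, 0, 0, 0, 0.12, 0.0006, -0.0093, 0, 0, 0, 0.12, 0.0006, -0.0093, 0, 0, 0, 0.12, 0, 0, 0, 0, 0, 0]' | python3 -m pendant ; python3 f.py 1
```

```text
Fn -0.9 Ft -0.2 Fz 0.1 |F| 1.0  R 0.0776 th 0.143 yaw-off 0.113 t 8.5
[(np.float64(368.0), 111.7, 0.079), (np.float64(375.7), 138.7, 0.105), (np.float64(380.9), 151.9, 0.114), (np.float64(398.9), -168.7, 0.123), (np.float64(409.3), -141.2, 0.111)]
[(np.float64(366.1), 102.6, 0.056), (np.float64(370.8), 125.2, 0.08), (np.float64(382.6), 156.8, 0.104), (np.float64(400.0), -164.6, 0.109), (np.float64(408.4), -141.7, 0.098)]
[(np.float64(365.9), 103.9, 0.044), (np.float64(367.7), 114.1, 0.055), (np.float64(381.7), 156.1, 0.091), (np.float64(398.5), -166.5, 0.097), (np.float64(407.5), -142.0, 0.086), (np.float64(413.2), -114.1, 0.061)]
[(np.float64(381.5), 156.7, 0.078), (np.float64(412.5), -114.0, 0.047)]
time: 9.13
tool_pos: [0.4704, -0.1489, 0.3211]
tool_rot: [-3.141, -0.001, -0.469]
contact_force: [-0.7, 0.8, 0.4]
opening: 0.0005
grip_force: 0.0
Fn 1.0 Ft -0.4 Fz 0.4 |F| 1.1  R 0.0757 th -0.599 yaw-off -0.601 t 9.1
[(np.float64(366.3), 100.8, 0.067), (np.float64(373.9), 133.7, 0.101), (np.float64(385.2), 161.5, 0.119), (np.float64(405.3), -153.0, 0.118)]
[(np.float64(366.2), 102.8, 0.056), (np.float64(375.0), 138.0, 0.092), (np.float64(383.3), 158.4, 0.105), (np.float64(402.4), -158.6, 0.107)]
[(np.float64(365.8), 102.6, 0.042), (np.float64(367.7), 114.2, 0.055), (np.float64(381.7), 156.1, 0.091), (np.float64(398.5), -166.5, 0.097)]
[(np.float64(381.5), 156.7, 0.078), (np.float64(412.6), -112.8, 0.046)]
```

```bash
echo '[0.003, 0, 0, 0, 0, 0, 0.003, 0, 0, 0, 0, 0, 0.003, 0, 0, 0, 0, 0, 0.001, 0, 0, 0, 0, 0, 0.001, 0, 0, 0, 0, 0, 0.001, 0, 0, 0, 0, 0]' | python3 -m pendant>/dev/null; python3 f.py
```

```text
Fn -0.6 Ft 0.4 Fz -0.0 |F| 0.7  R 0.0637 th -0.586 yaw-off -0.600 t 9.7
```

```bash
echo '[0.0005, 0, 0, 0, 0, 0, 0.0005, 0, 0, 0, 0, 0]' | python3 -m pendant>/dev/null; python3 f.py
```

```text
Fn -0.2 Ft -0.3 Fz -0.6 |F| 0.7  R 0.0629 th -0.589 yaw-off -0.600 t 9.8
```

```bash
echo '[0.0005, 0, 0, 0, 0, 0, 0.0005, 0, 0, 0, 0, 0]' | python3 -m pendant>/dev/null; python3 f.py
```

```text
Fn 4.2 Ft -0.5 Fz 3.3 |F| 5.3  R 0.0623 th -0.589 yaw-off -0.600 t 10.0
```

```bash
echo '[0.0005, 0, -0.0003, 0, 0, 0, 0.0005, 0, -0.0002, 0, 0, 0, 0.0001, 0.0010, 0, 0, 0, -0.015, 0.0001, 0.0019, 0, 0, 0, -0.03]' | python3 -m pendant>/dev/null; python3 f.py
```

```text
Fn 7.0 Ft -2.1 Fz 1.2 |F| 7.4  R 0.0619 th -0.550 yaw-off -0.554 t 10.3
```

```bash
echo '[0, 0.0019, 0, 0, 0, -0.03, 0, 0.0019, 0, 0, 0, -0.03, 0, 0.0019, 0, 0, 0, -0.03]' | python3 -m pendant>/dev/null; python3 f.py
```

```text
Fn 7.7 Ft -5.7 Fz 3.1 |F| 10.0  R 0.0622 th -0.462 yaw-off -0.463 t 10.6
```

```bash
echo '[0.0001, 0.0019, -0.0002, 0, 0, -0.03, 0.0001, 0.0019, 0, 0, 0, -0.03, 0, 0.0019, 0, 0, 0, -0.03, 0, 0.0019, 0, 0, 0, -0.03]' | python3 -m pendant>/dev/null; python3 f.py 1
```

```text
Fn 6.8 Ft -5.5 Fz 1.4 |F| 8.9  R 0.0622 th -0.338 yaw-off -0.343 t 10.9
[(np.float64(375.6), 138.5, 0.105), (np.float64(380.4), 150.6, 0.113), (np.float64(386.3), 163.8, 0.12), (np.float64(409.4), -140.7, 0.111)]
[(np.float64(365.3), 92.5, 0.044), (np.float64(369.5), 120.4, 0.075), (np.float64(388.7), 170.5, 0.109), (np.float64(406.5), -147.4, 0.102)]
[(np.float64(369.6), 122.4, 0.064), (np.float64(373.3), 134.6, 0.075), (np.float64(387.8), 169.7, 0.096), (np.float64(402.8), -155.8, 0.093)]
[(np.float64(366.4), 109.7, 0.036), (np.float64(371.3), 129.8, 0.058), (np.float64(387.5), 170.3, 0.083)]
```

```bash
echo '[0.0003, 0.0019, -0.0001, 0, 0, -0.03, 0.0001, 0.0019, 0, 0, 0, -0.03, 0.0001, 0.0019, 0, 0, 0, -0.03, 0.0001, 0.0019, 0, 0, 0, -0.03, 0, 0.0019, 0, 0, 0, -0.03]' | python3 -m pendant>/dev/null; python3 f.py
```

```text
Fn 6.6 Ft -5.6 Fz 2.3 |F| 9.0  R 0.0621 th -0.185 yaw-off -0.193 t 11.4
```

```bash
echo '[0, 0.0019, -0.0001, 0, 0, -0.03, 0, 0.0019, 0, 0, 0, -0.03, 0, 0.0019, 0, 0, 0, -0.03, 0, 0.0019, 0, 0, 0, -0.03, 0, 0.0019, 0, 0, 0, -0.03]' | python3 -m pendant>/dev/null; python3 f.py 1
```

```text
Fn 7.5 Ft -5.4 Fz 1.7 |F| 9.4  R 0.0624 th -0.028 yaw-off -0.043 t 11.8
[(np.float64(367.0), 106.3, 0.073), (np.float64(375.6), 138.5, 0.105), (np.float64(380.6), 151.0, 0.114), (np.float64(398.5), -169.4, 0.123), (np.float64(412.4), -129.4, 0.102)]
[(np.float64(365.3), 93.0, 0.045), (np.float64(397.4), -170.5, 0.11), (np.float64(410.3), -134.8, 0.093)]
[(np.float64(366.8), 109.4, 0.05), (np.float64(375.5), 140.8, 0.081), (np.float64(380.9), 154.1, 0.09), (np.float64(396.4), -171.4, 0.098), (np.float64(406.5), -145.5, 0.088)]
[(np.float64(365.6), 104.7, 0.03), (np.float64(374.7), 139.9, 0.067), (np.float64(379.5), 152.0, 0.075), (np.float64(395.6), -171.6, 0.084)]
```

```bash
echo '[0.0001, 0.0019, -0.0001, 0, 0, -0.03, 0, 0.0019, 0, 0, 0, -0.03, 0, 0.0019, 0, 0, 0, -0.03, 0, 0.0019, 0, 0, 0, -0.03, 0, 0.0019, 0, 0, 0, -0.03, 0, 0.0019, 0, 0, 0, -0.03]' | python3 -m pendant>/dev/null; python3 f.py
```

```text
Fn 5.5 Ft -4.4 Fz -0.3 |F| 7.0  R 0.0627 th 0.160 yaw-off 0.137 t 12.4
```

```bash
echo '[0, 0.0019, -0.0001, 0, 0, -0.03, 0, 0.0019, 0, 0, 0, -0.03, 0, 0.0019, 0, 0, 0, -0.03, 0, 0.0019, 0, 0, 0, -0.03, 0, 0.0019, 0, 0, 0, -0.03]' | python3 -m pendant>/dev/null; python3 f.py 1
```

```text
Fn 3.5 Ft -2.7 Fz -0.8 |F| 4.5  R 0.0629 th 0.318 yaw-off 0.287 t 12.8
[(np.float64(366.6), 103.0, 0.07), (np.float64(382.5), 155.4, 0.116), (np.float64(411.5), -133.1, 0.105)]
[(np.float64(365.4), 94.6, 0.046), (np.float64(404.7), -152.6, 0.105), (np.float64(411.8), -128.6, 0.088)]
[(np.float64(366.8), 109.5, 0.05), (np.float64(370.0), 123.9, 0.065), (np.float64(404.2), -152.0, 0.091)]
[(np.float64(365.6), 104.2, 0.03), (np.float64(370.3), 126.3, 0.054), (np.float64(382.7), 159.6, 0.079), (np.float64(388.5), 172.4, 0.084), (np.float64(403.5), -151.9, 0.078), (np.float64(412.7), -111.7, 0.045)]
```

```bash
echo '[0.0006, 0.0012, 0, 0, 0, -0.02, 0.0004, 0.0018, 0, 0, 0, -0.03, 0.0002, 0.0018, 0, 0, 0, -0.03, 0.0002, 0.0018, 0, 0, 0, -0.03]' | python3 -m pendant>/dev/null; python3 f.py
```

```text
Fn 5.8 Ft -3.2 Fz 0.5 |F| 6.6  R 0.0619 th 0.427 yaw-off 0.397 t 13.2
```

```bash
echo '[0.0002, 0.0018, -0.0001, 0, 0, -0.03, 0.0001, 0.0018, 0, 0, 0, -0.03, 0.0001, 0.0018, 0, 0, 0, -0.03]' | python3 -m pendant>/dev/null; python3 f.py 1; python3 - <<'E'
from h import *
c=robot.read_camera('top');np.savez('/tmp/top5',**c)
cv2.imwrite('pics/v5.png',cv2.resize(c['image'][225:315,350:440,::-1],(540,540),interpolation=cv2.INTER_CUBIC))
E
```

```text
Fn 4.3 Ft -2.4 Fz 0.1 |F| 5.0  R 0.0617 th 0.519 yaw-off 0.487 t 13.4
[(np.float64(366.4), 101.9, 0.068), (np.float64(380.9), 151.8, 0.114), (np.float64(397.0), -172.9, 0.123), (np.float64(413.6), -122.9, 0.096)]
[(np.float64(365.3), 92.3, 0.044), (np.float64(383.4), 158.6, 0.105), (np.float64(405.6), -150.0, 0.103), (np.float64(411.4), -130.1, 0.09)]
[(np.float64(365.6), 101.6, 0.041), (np.float64(370.3), 124.9, 0.066), (np.float64(404.8), -150.5, 0.091)]
[(np.float64(365.4), 102.9, 0.028), (np.float64(370.8), 128.0, 0.056), (np.float64(383.8), 161.9, 0.08), (np.float64(389.6), 174.9, 0.084), (np.float64(404.3), -149.7, 0.077), (np.float64(412.4), -114.9, 0.048)]
```

View pics/v5.png

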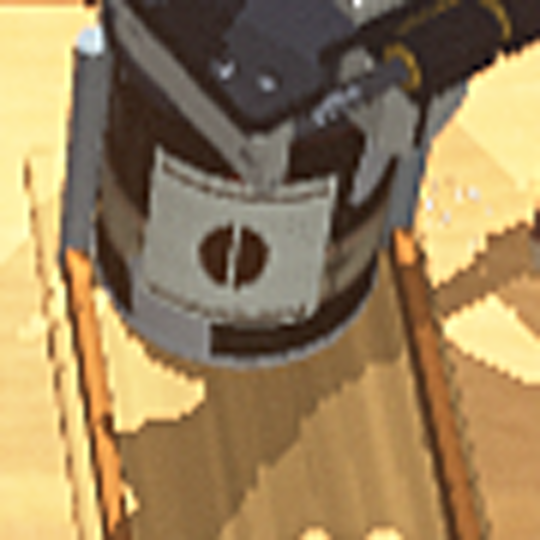

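```bash
python3 - <<'E'
from h import *
t=load('top5');ctr=np.array([.538,-.183])
for u,v in((160,155),(148,228),(138,300),(332,185),(322,255),(310,325),(234,256)):
    p,a=cyl(t,(u/6+350,v/6+225),ctr);print(u,v,p,a%360)
E
```

```text
160 155 [ 0.499 -0.152  0.111] 141.0
148 228 [ 0.5   -0.15   0.069] 139.4
138 300 [ 0.501 -0.15   0.027] 138.6
332 185 [ 0.494 -0.207  0.104] 209.0
322 255 [ 0.495 -0.208  0.065] 210.3
310 325 [ 0.495 -0.208  0.024] 210.6
234 256 [ 0.488 -0.178  0.072] 174.8
```

```bash
echo '[-0.002, 0, 0, 0, 0, 0, -0.006, 0, 0, 0, 0, 0, -0.008, 0, 0, 0, 0, 0, 0.0006, -0.0093, 0, 0, 0, 0.12, 0.0006, -0.0093, 0, 0, 0, 0.12, 0.0006, -0.0093, 0, 0, 0, 0.12, 0.0006, -0.0093, 0, 0, 0, 0.12, 0.0006, -0.0093, 0, 0, 0, 0.12]' | python3 -m pendant >/dev/null
echo '[0, 0, 0, 0, 0, 0, 0.003, 0, 0, 0, 0, 0, 0.003, 0, 0, 0, 0, 0, 0.003, 0, 0, 0, 0, 0, 0.001, 0, 0, 0, 0, 0, 0.001, 0, 0, 0, 0, 0, 0, 0, 0, 0, 0, 0]' | python3 -m pendant ; python3 f.py
```

```text
time: 14.77
tool_pos: [0.4736, -0.1859, 0.3219]
tool_rot: [3.142, 0.0, 0.017]
contact_force: [0.5, -0.9, -0.3]
opening: 0.0002
grip_force: 0.0
Fn -0.5 Ft 0.9 Fz -0.3 |F| 1.1  R 0.0645 th -0.087 yaw-off -0.115 t 14.8
```

```bash
echo '[0.0007, 0, 0.001, 0, 0, 0, 0.0007, 0, 0, 0, 0, 0]' | python3 -m pendant>/dev/null; python3 f.py
```

```text
Fn 4.6 Ft -0.3 Fz 1.4 |F| 4.8  R 0.0636 th -0.089 yaw-off -0.115 t 14.9
```

```bash
echo '[0.0005, 0, 0, 0, 0, 0, 0.0005, 0, 0, 0, 0, 0]' | python3 -m pendant>/dev/null; python3 f.py
```

```text
Fn 7.7 Ft -0.2 Fz 3.1 |F| 8.3  R 0.0630 th -0.092 yaw-off -0.115 t 15.1
```

```bash
echo '[0.0005, 0, 0, 0, 0, 0, 0.0005, 0, 0, 0, 0, 0]' | python3 -m pendant>/dev/null; python3 f.py
```

```text
Fn 11.6 Ft -0.0 Fz 6.5 |F| 13.3  R 0.0626 th -0.092 yaw-off -0.115 t 15.3
```

```bash
echo '[-0.0004, 0, -0.0005, 0, 0, 0, 0, 0.0012, 0, 0, 0, -0.02, 0, 0.0019, 0, 0, 0, -0.03, 0, 0.0019, 0, 0, 0, -0.03]' | python3 -m pendant>/dev/null; python3 f.py
```

```text
Fn 8.2 Ft -4.7 Fz 3.1 |F| 9.9  R 0.0631 th -0.024 yaw-off -0.033 t 15.6
```

```bash
echo '[0.0002, 0.0019, 0, 0, 0, -0.03, 0.0001, 0.0019, 0, 0, 0, -0.03, 0.0001, 0.0019, 0, 0, 0, -0.03]' | python3 -m pendant>/dev/null; python3 f.py 1
```

```text
Fn 11.1 Ft -6.8 Fz 5.7 |F| 14.2  R 0.0633 th 0.062 yaw-off 0.057 t 15.8
[(np.float64(366.7), 103.8, 0.07), (np.float64(380.5), 150.9, 0.114), (np.float64(402.4), -160.4, 0.121), (np.float64(414.6), -115.8, 0.089)]
[(np.float64(365.3), 93.4, 0.045), (np.float64(369.0), 118.5, 0.073), (np.float64(402.6), -158.1, 0.107), (np.float64(405.6), -150.3, 0.104), (np.float64(408.5), -141.3, 0.098), (np.float64(412.6), -124.3, 0.084)]
[(np.float64(366.8), 109.9, 0.05), (np.float64(369.9), 123.5, 0.065), (np.float64(371.3), 128.2, 0.07), (np.float64(407.6), -141.7, 0.085)]
[(np.float64(365.5), 103.9, 0.03), (np.float64(375.9), 142.9, 0.069), (np.float64(388.2), 171.9, 0.084), (np.float64(392.5), -178.6, 0.085), (np.float64(407.2), -140.6, 0.071), (np.float64(412.7), -110.8, 0.044)]
```

```bash
echo '[-0.0004, 0.0019, -0.0003, 0, 0, -0.03, 0, 0.0019, 0, 0, 0, -0.03, 0, 0.001, 0, 0, 0, -0.015]' | python3 -m pendant>/dev/null; python3 f.py 1
```

```text
Fn 7.5 Ft -5.1 Fz 1.6 |F| 9.2  R 0.0636 th 0.143 yaw-off 0.132 t 16.1
[(np.float64(369.1), 117.2, 0.085), (np.float64(405.6), -152.2, 0.117), (np.float64(414.7), -115.7, 0.089)]
[(np.float64(365.2), 91.7, 0.043), (np.float64(369.2), 119.3, 0.074), (np.float64(405.2), -151.3, 0.104), (np.float64(410.1), -135.8, 0.094), (np.float64(412.2), -126.6, 0.086)]
[(np.float64(366.8), 109.7, 0.05), (np.float64(370.4), 125.3, 0.067), (np.float64(409.3), -135.8, 0.081)]
[(np.float64(365.6), 104.2, 0.03), (np.float64(374.9), 140.4, 0.067), (np.float64(376.4), 144.4, 0.07), (np.float64(390.7), 177.3, 0.084), (np.float64(395.3), -172.4, 0.085), (np.float64(408.8), -134.9, 0.067)]
```

```bash
echo '[-0.0005, -0.0004, 0, 0, 0, 0, -0.001, 0, 0, 0, 0, 0, -0.003, 0, 0, 0, 0, 0, -0.01, 0, 0, 0, 0, 0, -0.015, 0, 0, 0, 0, 0, -0.015, 0, -0.02, 0, 0, 0, 0, 0, -0.03, 0, 0, 0, 0, 0, -0.03, 0, 0, 0]' | python3 -m pendant
echo '[0, 0, -0.03, 0, 0, 0, 0, 0, -0.03, 0, 0, 0, 0, 0, 0, 0, 0, 0]' | python3 -m pendant; python3 - <<'E'
from h import *
c=robot.read_camera('top');np.savez('/tmp/top6',**c);d=robot.read_camera('scene');np.savez('/tmp/scene6',**d)
f=lambda i:cv2.resize(i[:,:,::-1],(400,440),interpolation=cv2.INTER_CUBIC)
cv2.imwrite('pics/v6.png',np.hstack([f(c['image'][225:335,350:450]),f(d['image'][215:325,205:305])]))
E
```

```text
time: 16.87
tool_pos: [0.4341, -0.2125, 0.4025]
tool_rot: [-3.141, 0.001, 0.261]
contact_force: [1.7, -0.1, -0.1]
opening: 0.0003
grip_force: 0.0
time: 17.12
tool_pos: [0.4353, -0.2126, 0.4681]
tool_rot: [3.132, -0.008, 0.262]
contact_force: [0.4, -0.6, -0.6]
opening: 0.0003
grip_force: 0.0
```

View pics/v6.png

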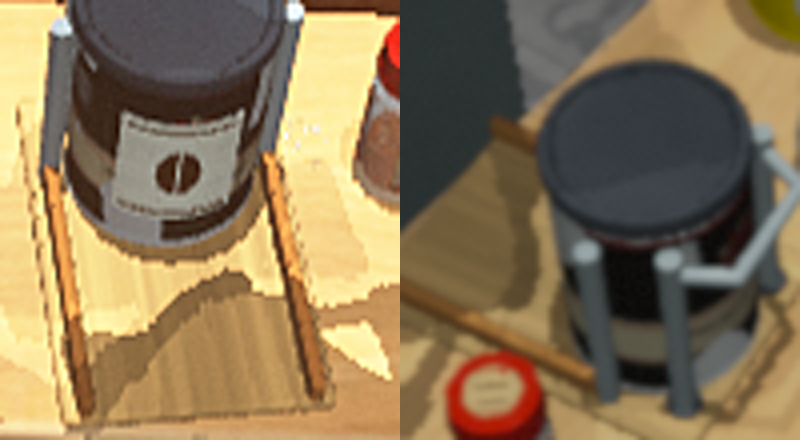

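```bash
python3 - <<'E'
from h import *
T,S=load('top6'),load('scene6');ct=lambda u,v:(u/4+350,v/4+225);cs=lambda u,v:((u-400)/4+205,v/4+215)
h=.132
A=[[0,-.0565,h],[.036,-.043,h],[.036,.043,h]];a=[cs(586,252),cs(668,261),cs(762,133)]
B=[[0,.0565,h],[0,-.0565,h],[-.148,.068,.008],[-.148,-.068,.008],[.052,.068,.008]]
b=[ct(62,29),ct(293,13),ct(70,425),ct(333,402),ct(20,104)]
f=lambda q:np.r_[proj(S,d2w(q,A))-a,proj(T,d2w(q,B))-b].ravel()
for ff in (f,lambda q:f(q)[6:]):
    r=least_squares(ff,[.5,-.2,0]);print(r.x,r.fun.reshape(-1,2).round(1).tolist())
    ctr=r.x[:2]
    for u,v in((178,173),(121,112),(115,210),(117,165),(243,120),(232,208),(237,165)):
        k=cyl(T,ct(u,v),ctr,.05);print(u,v,k[0],round(float(k[1])%360-180-np.degrees(r.x[2]),1))
E
```

```text
[ 0.53669808 -0.1840634   0.14229512] [[-1.0, 0.1], [-0.8, -0.1], [-1.3, -0.4], [-0.2, -0.7], [-0.4, -1.0], [-1.2, -0.4], [1.7, -0.4], [-1.6, -1.3]]
178 173 [ 0.487 -0.189  0.072] -2.3
121 112 [ 0.494 -0.158  0.111] -39.2
115 210 [ 0.492 -0.161  0.031] -35.3
117 165 [ 0.493 -0.16   0.069] -37.6
243 120 [ 0.5   -0.219  0.1  ] 35.3
232 208 [ 0.504 -0.222  0.02 ] 41.5
237 165 [ 0.502 -0.22   0.06 ] 37.9
[ 0.53502533 -0.1850621   0.13521374] [[0.2, -0.2], [0.2, -0.1], [-1.3, 0.2], [1.8, 0.6], [-1.0, -0.8]]
178 173 [ 0.485 -0.189  0.075] -3.3
121 112 [ 0.493 -0.158  0.112] -40.2
115 210 [ 0.491 -0.161  0.033] -36.2
117 165 [ 0.492 -0.159  0.07 ] -38.5
243 120 [ 0.497 -0.218  0.104] 33.4
232 208 [ 0.501 -0.222  0.025] 39.1
237 165 [ 0.499 -0.219  0.065] 35.8
```

```bash
python3 -c "
from cell import robot;print(robot.hand_in())"
```

```text
the job is handed in; nothing more can be done
None
```

I pushed the tin home against the rear bars, turned its label to within about 3 degrees of straight out of the front, withdrew the arm clear and handed the job in at about 17 s; the hand-in call gave no verdict. The highest pressing force I read was about 14 N, readings that came only at the end of each move.

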